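Lock the whey-pump access panel

TASK

The access panel of the whey-pump housing stands ajar on its springs. Set the fingertips in the slot of its round dial, press the panel fully down, and while holding it down turn the dial clockwise (seen from above) a quarter turn to its stop so that the cam locks the panel; then move clear. Pick nothing up, and leave the mould, jar and beaker where they stand.

Things in the scene. Friction and masses are not known exactly. Their poses are not given: they have to be found in the camera images.
- housing: Fixed low aluminium box on the table, 250 mm (x) by 220 mm (y), walls 70 mm high, hinge barrels 12 mm proud at the back. Origin at the centre of its underside, z up. Its +x side carries the panel's hinge, its -x side is the front. Inside the front is a ledge: the dial's cam tongue passes under it only with the panel pressed fully down; with the panel ajar the dial stops at about 0.9 rad.
- panel (a joint): Hinge angle (rad) of the flat white panel, 255 x 230 x 5 mm, covering the housing. Hinge line along the housing's y at x = +125, z = 70 mm in its frame; the panel runs to -x. 0 = pressed fully down (hard stop); 0.075 = sprung ajar, front edge 19 mm up. 3 to 8 N down at the dial shuts it; let go, it lifts unless locked. Locked, it rests on the cam at about 0.012.
- dial (a joint): Turning angle (rad) of the round grey dial, 116 mm across; grows clockwise seen from above. 0 = unlocked, slot parallel to the hinge line; 1.571 = locked, at the hard stop, slot square to the hinge line. Starts at 0 to 0.35, stays where left, turns with about 0.06 N m. It lies in a dark steel bezel ring fixed to the panel, 136 mm outside diameter, its top 1.5 mm above the dial's.
- slot (a point): Centre of the slot's floor, on the dial's axis, 165 mm from the hinge line (x = -40 mm in the housing's frame), 78 mm above the table with the panel shut, 12 mm higher ajar. Turns with the dial: z up, y along the slot. The slot is a straight pocket centred on the axis, 84 mm long (y), 36 mm wide (x), 19.5 mm deep, upright walls, flat black floor.
- panel_front (a point): Middle of the panel's front edge, top face, 250 mm from the hinge line.
- mould: Loose white plastic cheese mould, an open box 110 x 85 x 75 mm, beside the housing. Origin at the centre of its underside. Leave alone.
- jar: Loose closed glass jar with a steel cap, 60 mm diameter, 100 mm high. Origin at the centre of its underside. Leave alone.
- beaker: Loose steel beaker, 64 mm across the rim, 85 mm high. Origin at the centre of its underside. Leave alone.

How it is judged:
By the outcome, as a careful person would: the job done as asked, in the order asked, and still so for the second after the job is handed in, with the robot touching nothing.
It also fails if it takes over 38 s, if anything falls off the work surface, if the arm or the gripper's body presses on something with over 40 N, if the wrist force passes 120 N, or if a joint passes its speed limit or range.

ROBOT

A 6-joint arm with a two-finger parallel gripper is mounted at the origin on the work surface. World frame = base frame: x ahead of the robot, y to its left, z up, the work surface at z = 0. Lengths are in m, angles in rad, forces in N, time in s.
With the tool pointing down it reaches from about 0.275 to 0.975 m from the base axis. Payload 8.4 kg.
Tool frame: the origin (TCP) lies between the finger pads; the fingertips stand 11 mm ahead of it and the grasp point (between the pads) lies 8 mm behind it; z points along the fingers, y is the line along which they close (so a half turn about z gives the same grasp; the last joint's range is limited). The gripper opens to 92 mm and grips with 3 to 60 N. Pads are 20 mm wide; open, the fingers measure 128 mm over their backs; the gripper's body (75 mm by 189 mm) begins 69 mm behind the grasp point.
Start: joints at [-1.189, 0.353, 1.633, -0, 1.155, -0.002], TCP at [0.234, -0.58, 0.226] pointing down, gripper open.
Joint ranges: [-2.63, 2.63], [-0.92, 2.1], [0.06, 2.66], [-1.3, 4.44], [0, 2.69], [-3.02, 3.02]. Speed limits (rad/s): [2.22, 2.22, 2.79, 3.14, 3.14, 3.14].

INTERFACE

Orientations are given as a 3x3 rotation matrix whose columns are the frame's x, y, z axes.
In Python, from bench import telemetry, optics, manip gives the robot as it stands. The module is installed in compiled form; this text tells all that it offers.
- The arm moves only by the tool arm_command, never from a script. Its argument "commands" is text: rows parted by semicolons, each of 7 numbers parted by spaces: the shift along the tool's x, y, z scaled (see below), then the turn, a rotation vector about the tool's x, y, z scaled (see below), then the closure, from -1 (fully open) to 1 (shut). A call has exactly 8 rows; each row shifts and turns the commanded pose from where the row before left it, along the tool's axes as they then stand; what a row does not reach is not made up. The controller multiplies each number of a shift by 0.1 m and each number of a turn by pi/2 rad. A row lasts 1/8 s, in which the tool goes at most 62.5 mm and 10.7 degrees, less where a joint would pass 70% of its speed; a pose out of reach is approached as far as the arm can. A call with a number of a shift or a turn outside -1 to 1 is refused whole. A call with a gripper value outside its range is refused whole. The fingers move at their own pace and stop on an object; "squeeze" is the grip in N (left out, the last holds). Time passes only in rows, so rows that do not move let the fingers close, or fill a call up. It gives the time, the measured TCP pose, the force, the opening and the grip force at its end, in the units of the state.
- telemetry.get_obs(): the state, without advancing time (a new reading comes with each control period).
- optics.snapshot(name): name is "scene" or "top" or "wrist"; returns a dict with "image" (400x640x3 uint8, red, green, blue), "K" (3x3 intrinsics, pixels), "R" (3x3) and "t" (3): a world point X has camera coordinates R X + t; the wrist camera has in their place "mount" (4x4, takes a point from camera to tool coordinates, whose origin is the TCP and whose axes are the flange's). Camera axes: x right, y down, z forward; pixel columns grow to the right and rows downward; lengths in m; the calibration is good to about 2 mm. A picture is of the moment at which its call begins: read the wrist's pose just before it. There is no depth.
- manip.job_done(): hands the job in; it is judged then, once.
The state is a dict: "time": time; "q": joint angles; "qvel": joint speeds; "joint_torque": joint torques, N m; "eef_pos": TCP position; "orientation": TCP orientation; "contact_force": force on the tool from outside, world axes, zero at the start; "moment": the same for the moment, N m; "gripper_width": opening from 0.0 (shut) to 1.0 (fully open); "gripper_force": force on a finger pad.
Only numpy, scipy, OpenCV 4.12 (cv2) and the standard library are available. Lean on these libraries where they do the work, as an engineer would, in place of code of your own. Each camera call takes 0.05 s, during which the arm holds its last target. There are 200 camera calls.

## Working session

There is one attempt and no reset: what is moved stays moved. The work goes in short steps, Python scripts to look and compute and a tool call to move; the robot and the scene stay as the last step left them, time stands still between calls to the robot, and variables do not carry over. Pictures are saved under pics/ and viewed, at most 10 in all, crops included, and the job is handed in when it is done.

Besides the shell and the picture viewer there is one more tool, called after "Request:" as name(argument=value, ...), one argument or row to a line, values as JSON. arm_command: Moves the arm, as the interface text tells. Its arguments: {"type":"object","properties":{"commands":{"type":"string"},"squeeze":{"type":"number"}},"required":["commands"]}

```bash
mkdir -p pics; python3 - <<'E'
from bench import telemetry, optics
import cv2,numpy as np,pickle
o=telemetry.get_obs();print({k:np.round(v,3).tolist() for k,v in o.items()})
d={}
for n in("scene","top"):
    s=optics.snapshot(n);d[n]=s;cv2.imwrite(f"pics/{n}0.png",s["image"][:,:,::-1])
    print(n,np.round(s["K"],1).tolist(),np.round(s["R"],3).tolist(),s["t"])
pickle.dump(d,open("d.pkl","wb"))
E
```

```text
{'time': 0.0, 'q': [-1.189, 0.354, 1.634, -0.0, 1.155, -0.002], 'qvel': [0.001, 0.0, 0.001, 0.0, -0.002, 0.0], 'joint_torque': [0.001, -59.385, -33.421, 0.07, 0.024, -0.0], 'eef_pos': [0.234, -0.579, 0.225], 'orientation': [[0.927, 0.374, -0.001], [0.374, -0.927, 0.001], [-0.0, -0.001, -1.0]], 'contact_force': [-0.928, -0.187, -0.144], 'moment': [0.06, -0.017, -0.009], 'gripper_force': 0.0, 'gripper_width': 1.0}
scene [[491.6, 0.0, 321.9], [0.0, 491.6, 193.6], [0.0, 0.0, 1.0]] [[-0.388, 0.922, 0.007], [0.481, 0.209, -0.851], [-0.786, -0.327, -0.525]] [ 0.1662898  -0.23049949  1.62630659]
top [[370.8, 0.0, 321.8], [0.0, 370.8, 197.2], [0.0, 0.0, 1.0]] [[-0.024, -1.0, 0.006], [-0.995, 0.024, -0.095], [0.095, -0.009, -0.995]] [0.06093991 0.59567006 0.92346888]
```

View pics/top0.png

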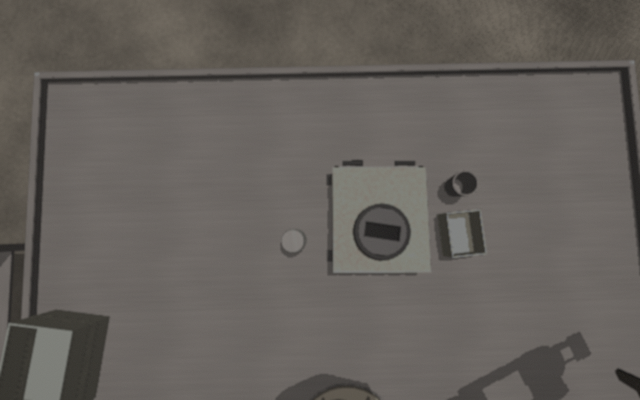

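View pics/scene0.png

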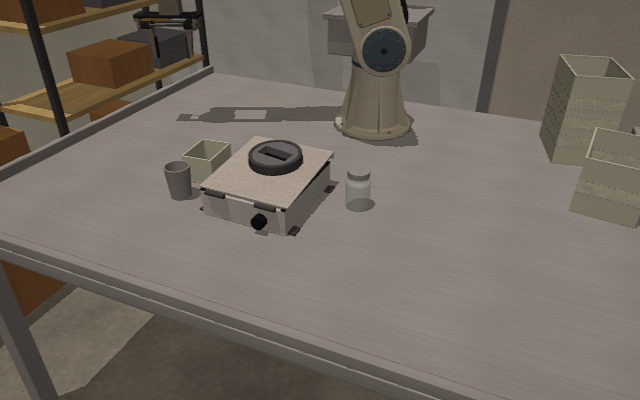

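```bash
cat > h.py <<'E'
import numpy as np,cv2
def ray(s,uv,z):
    K,R,t=map(np.array,(s["K"],s["R"],s["t"]));d=R.T@np.linalg.inv(K)@np.array([*uv,1.]);c=-R.T@t
    return c+d*(z-c[2])/d[2]
E
python3 - <<'E'
import pickle,cv2,numpy as np
from h import ray
s=pickle.load(open("d.pkl","rb"))["top"]
g=cv2.cvtColor(s["image"],cv2.COLOR_RGB2GRAY)
c=g[205:258,355:410];print(c[::6,::4])
m=(c<30).astype(np.uint8)
n,l,st,ce=cv2.connectedComponentsWithStats(m)
for i in range(1,n):
    if st[i,4]>60:
        p=np.argwhere(l==i)[:,::-1].astype(np.float32)+[355,205]
        r=cv2.minAreaRect(p.astype(np.float32));b=cv2.boxPoints(r)
        print(st[i],r);print([ray(s,q,.109).round(4)[:2].tolist() for q in b])
print("dial ring", ray(s,(382,231.5),.109))
for q in((333,167),(425,166),(430,272),(333,273)):print(q,ray(s,q,.075 if q[1]<200 else .094).round(3))
E
```

```text
[[128 126 126 122  93  59  55  53  60  88 119 127 127 129]
 [126 122  56  63  86  87  86  87  87  85  64  55 122 125]
 [120  53  79  88  87  88  86  86  86  85  86  86  56 114]
 [ 52  69  88  33  39  44  56  71  78  84  85  86  84  54]
 [ 51  81  83  39  42  38  36  34  37  35  34  34  85  58]
 [ 47  77  76  46  39  38  37  35  37  36  39  46  85  56]
 [ 61  57  88  86  85  86  88  88  86  81  75  72  82  53]
 [123  44  62  86  87  88  87  88  86  85  85  84  50 121]
 [123 122  66  54  63  76  82  85  85  77  57  63 125 129]]
dial ring [ 0.50559412 -0.09104386  0.109     ]
(333, 167) [0.666 0.018 0.075]
(425, 166) [ 0.664 -0.209  0.075]
(430, 272) [ 0.408 -0.203  0.094]
(333, 273) [0.412 0.025 0.094]
```

Request:
arm_command(
  commands="0.43 -0.355 -0.05 0 0 0 0.13;0.43 -0.355 -0.05 0 0 0 0.13;0.43 -0.355 -0.05 0 0 0 0.13;0.43 -0.355 0 0 0 0 0.13;0.43 -0.355 0 0 0 0 0.13;0.43 -0.355 0 0 0 0 0.13;0.43 -0.355 0 0 0 0 0.13;0.43 -0.355 0 0 0 0 0.13",
  squeeze=20,
)

```text
time: 1.1
eef_pos: [0.4471, -0.1857, 0.2405]
orientation: [[0.927, 0.374, 0.0], [0.374, -0.927, -0.0], [0.0, 0.0, -1.0]]
contact_force: [1.6, -0.0, 0.9]
gripper_width: 0.433
gripper_force: 0.0
```

Request:
arm_command(
  commands="0.43 -0.355 0 0 0 0 0.13;0.43 -0.355 0 0 0 0 0.13;0 0 0 0 0 -0.117 0.13;0 0 0 0 0 -0.117 0.13;0 0 0 0 0 -0.117 0.13;0 0 0 0 0 -0.117 0.13;0 0 0 0 0 -0.117 0.13;0 0 0 0 0 -0.117 0.13",
)

```text
time: 2.1
eef_pos: [0.4996, -0.0893, 0.2403]
orientation: [[0.078, 0.997, -0.001], [0.997, -0.078, 0.0], [0.0, -0.001, -1.0]]
contact_force: [1.0, 0.7, 0.3]
gripper_width: 0.437
gripper_force: 0.0
```

Request:
arm_command(
  commands="0 0 0 0 0 -0.117 0.13;0 0 0 0 0 -0.117 0.13;0 0 0 0 0 -0.117 0.13;0 0 0 0 0 -0.117 0.13;0 0 0 0 0 -0.117 0.13;0 0 0 0 0 -0.117 0.13;0 0 0 0 0 -0.117 0.13;0 0 0 0 0 -0.117 0.13",
)

```text
time: 3.1
eef_pos: [0.4995, -0.0893, 0.2403]
orientation: [[-0.984, 0.178, -0.001], [0.178, 0.984, 0.0], [0.001, -0.0, -1.0]]
contact_force: [-0.3, 0.2, -0.3]
gripper_width: 0.437
gripper_force: 0.0
```

```bash
python3 - <<'E'
from bench import telemetry, optics
import cv2,numpy as np,pickle
o=telemetry.get_obs();print({k:np.round(v,3).tolist() for k,v in o.items()})
s=optics.snapshot("wrist");cv2.imwrite("pics/w1.png",s["image"][:,:,::-1])
print(np.round(s["K"],1).tolist(),np.round(s["mount"],4).tolist())
pickle.dump((o,s),open("w1.pkl","wb"))
E
```

```text
{'time': 3.1, 'q': [-0.18, 0.154, 1.864, -0.0, 1.124, -1.572], 'qvel': [-0.001, -0.0, -0.001, 0.0, -0.002, -1.46], 'joint_torque': [0.003, -44.28, -32.753, -0.013, 0.076, 2.429], 'eef_pos': [0.5, -0.089, 0.24], 'orientation': [[-0.984, 0.178, -0.001], [0.178, 0.984, 0.0], [0.001, -0.0, -1.0]], 'contact_force': [-0.293, 0.172, -0.268], 'moment': [0.047, -0.095, -0.015], 'gripper_force': 0.0, 'gripper_width': 0.437}
[[329.9, 0.0, 320.9], [0.0, 329.9, 199.3], [0.0, 0.0, 1.0]] [[-0.0003, -0.9652, -0.2614, 0.0741], [1.0, 0.0001, -0.0013, -0.0002], [0.0013, -0.2614, 0.9652, -0.1618], [0.0, 0.0, 0.0, 1.0]]
```

View pics/w1.png

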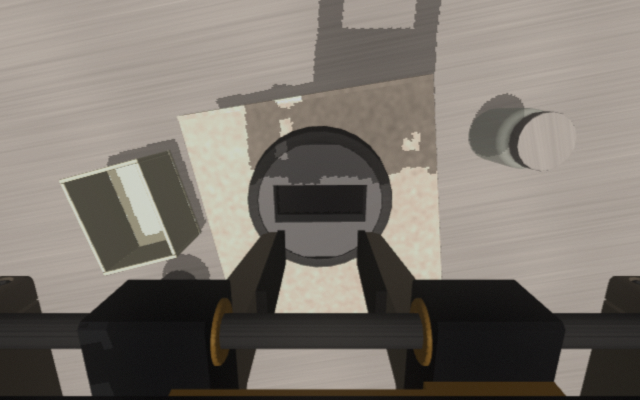

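```bash
python3 - <<'E'
from bench import telemetry
import pickle,numpy as np
o,s=pickle.load(open("w1.pkl","rb"))
M=np.array(s["mount"]);R=np.array(o["orientation"]);p=np.array(o["eef_pos"])
W=[]
for uv in((274,185),(366,184),(366,220),(275,222)):
    d=R@M[:3,:3]@np.linalg.inv(s["K"])@[*uv,1];c=p+R@M[:3,3]
    W.append(c+d*(.1095-c[2])/d[2])
W=np.array(W);print(W.round(4),W.mean(0))
print("len/wid",np.linalg.norm(W[0]-W[1]),np.linalg.norm(W[1]-W[2]))
for a,b in((0,1),(3,2)):
    v=W[b]-W[a];print("slot az",np.degrees(np.arctan2(v[1],v[0])))
o=telemetry.get_obs();R=np.array(o["orientation"]);print(o["eef_pos"],"tool y az",np.degrees(np.arctan2(R[1,1],R[0,1])))
print("tool offset",R.T@(W.mean(0)-o["eef_pos"]))
E
```

```text
[[ 0.4837 -0.1303  0.1095]
 [ 0.4976 -0.0479  0.1095]
 [ 0.5317 -0.0528  0.1095]
 [ 0.5185 -0.137   0.1095]] [ 0.50786642 -0.09200993  0.1095    ]
len/wid 0.08353075986425498 0.03444046462556625
slot az 80.39471888214055
slot az 81.09406880343712
[ 0.49955927 -0.08933414  0.24030552] tool y az 80.27808048804053
tool offset [-0.00872357 -0.00122816  0.13080002]
```

Request:
arm_command(
  commands="-0.068 -0.011 0 0 0 0 0.13;0 0 0.25 0 0 0 0.13;0 0 0.25 0 0 0 0.13;0 0 0.25 0 0 0 0.13;0 0 0.2 0 0 0 0.13;0 0 0.1 0 0 0 0.13;0 0 0 0 0 0 0.13;0 0 0 0 0 0 0.13",
)

```text
time: 4.15
eef_pos: [0.5069, -0.0918, 0.1363]
orientation: [[-0.983, 0.185, 0.001], [0.185, 0.983, -0.0], [-0.001, 0.0, -1.0]]
contact_force: [0.2, 0.3, 0.2]
gripper_width: 0.435
gripper_force: 0.0
```

```bash
python3 - <<'E'
from bench import telemetry, optics
import cv2,numpy as np,pickle
o=telemetry.get_obs();print({k:np.round(v,3).tolist() for k,v in o.items()})
s=optics.snapshot("wrist");cv2.imwrite("pics/w2.png",s["image"][:,:,::-1])
R=np.array(o["orientation"]);print(np.degrees(np.arctan2(R[1,1],R[0,1])))
E
```

```text
{'time': 4.15, 'q': [-0.182, 0.293, 1.949, 0.0, 0.898, -1.567], 'qvel': [-0.001, -0.006, -0.001, -0.0, -0.004, -0.005], 'joint_torque': [-0.006, -48.279, -26.975, -0.011, 0.083, 0.023], 'eef_pos': [0.507, -0.092, 0.136], 'orientation': [[-0.983, 0.185, 0.001], [0.185, 0.983, -0.0], [-0.001, 0.0, -1.0]], 'contact_force': [0.208, 0.321, 0.244], 'moment': [0.032, -0.146, 0.002], 'gripper_force': 0.0, 'gripper_width': 0.435}
79.36001393279187
```

View pics/w2.png

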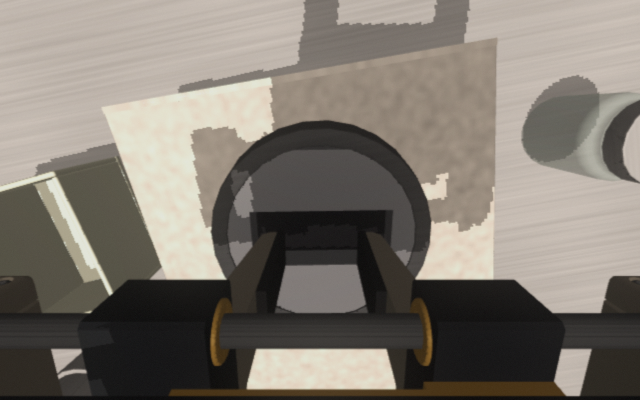

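```bash
python3 - <<'E'
from bench import telemetry
import pickle,numpy as np
_,s=pickle.load(open("w1.pkl","rb"));M=np.array(s["mount"])
for uv in((251,211),(392,210),(320,263)):
    for z in (.107,.1095):
        h=o=telemetry.get_obs()["eef_pos"][2]-z
        d=M[:3,:3]@np.linalg.inv(s["K"])@[*uv,1];c=M[:3,3];print(uv,z,(c+d*(h-c[2])/d[2]).round(4))
E
```

```text
(251, 211) 0.107 [ 0.0149 -0.0428  0.0294]
(251, 211) 0.1095 [ 0.0157 -0.0422  0.0269]
(392, 210) 0.107 [0.0156 0.0426 0.0294]
(392, 210) 0.1095 [0.0163 0.0421 0.0269]
(320, 263) 0.107 [-0.0195 -0.001   0.0294]
(320, 263) 0.1095 [-0.0183 -0.001   0.0269]
```

Request:
arm_command(
  commands="0 0 0.1 0 0 0 0.13;0 0 0.1 0 0 0 0.13;0 0 0.08 0 0 0 0.13;0 0 0.05 0 0 0 0.13;0 0 0.04 0 0 0 0.13;0 0 0.03 0 0 0 0.13;0 0 0 0 0 0 0.13;0 0 0 0 0 0 0.13",
)

```text
time: 5.2
eef_pos: [0.506, -0.0918, 0.0958]
orientation: [[-0.983, 0.184, -0.001], [0.184, 0.983, -0.0], [0.0, -0.0, -1.0]]
contact_force: [-3.4, -0.8, 4.7]
gripper_width: 0.431
gripper_force: 2.6
```

Request:
arm_command(
  commands="0.005 0 0.02 0 0 0 0.13;0.005 0 0.02 0 0 0 0.13;0.005 0 0.015 0 0 0 0.13;0 0 0.01 0 0 0 0.13;0 0 0.01 0 0 0 0.13;0 0 0 0 0 0 0.13;0 0 0 0 0 0 0.13;0 0 0 0 0 0 0.13",
)

```text
time: 6.2
eef_pos: [0.5057, -0.0918, 0.0892]
orientation: [[-0.983, 0.184, 0.002], [0.184, 0.983, -0.001], [-0.002, -0.0, -1.0]]
contact_force: [-3.8, -2.3, 12.8]
gripper_width: 0.436
gripper_force: 6.3
```

Request:
arm_command(
  commands="0.015 0 0.012 0 0 0 0.13;0 0 0 0 0 0.07 0.13;0 0 0 0 0 0.07 0.13;0 0 0 0 0 0.07 0.13;0 0 0 0 0 0.07 0.13;0 0 0 0 0 0.07 0.13;0 0 0 0 0 0.07 0.13;0 0 0 0 0 0.07 0.13",
)

```text
time: 7.2
eef_pos: [0.5055, -0.0919, 0.089]
orientation: [[-0.575, 0.818, 0.004], [0.818, 0.575, -0.001], [-0.004, 0.003, -1.0]]
contact_force: [-4.2, -2.6, 20.7]
gripper_width: 0.437
gripper_force: 10.3
```

Request:
arm_command(
  commands="0 0 0 0 0 0.07 0.13;0 0 0 0 0 0.07 0.13;0 0 0 0 0 0.07 0.13;0 0 0 0 0 0.07 0.13;0 0 0 0 0 0.07 0.13;0 0 0 0 0 0.07 0.13;0 0 0 0 0 0.05 0.13;0 0 0 0 0 0 0.13",
)

```text
time: 8.2
eef_pos: [0.5056, -0.0922, 0.089]
orientation: [[0.122, 0.993, 0.005], [0.993, -0.122, -0.002], [-0.001, 0.005, -1.0]]
contact_force: [-3.3, -4.5, 20.4]
gripper_width: 0.436
gripper_force: 10.0
```

```bash
python3 - <<'E'
from bench import telemetry, optics
import cv2,numpy as np
o=telemetry.get_obs();print(o["moment"],o["contact_force"],o["q"],o["joint_torque"])
s=optics.snapshot("wrist");cv2.imwrite("pics/w3.png",s["image"][:,:,::-1])
R=np.array(o["orientation"]);print(np.degrees(np.arctan2(R[1,1],R[0,1])))
E
```

```text
[-0.83325584  0.79787586  0.11562588] [-3.25563053 -4.48182706 20.39372805] [-1.82575907e-01  3.60858427e-01  1.98630270e+00 -1.53922877e-03
  7.89544994e-01 -5.91421178e-02] [  2.36754254 -41.31218433 -19.70274031   1.3353885   -0.97394742
   0.61890559]
-7.010095684469016
```

View pics/w3.png

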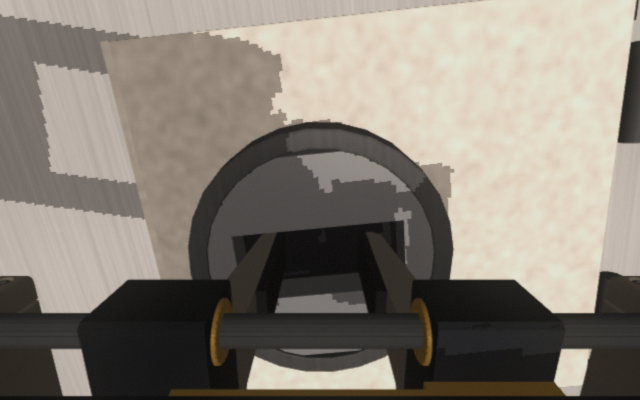

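Request:
arm_command(
  commands="0 0 0 0 0 0.04 0.13;0 0 0 0 0 0.04 0.13;0 0 0 0 0 0.03 0.13;0 0 0 0 0 0 0.13;0 0 0 0 0 0 0.13;0 0 0 0 0 0 0.13;0 0 0 0 0 0 0.13;0 0 0 0 0 0 0.13",
)

```text
time: 9.25
eef_pos: [0.5062, -0.0922, 0.0891]
orientation: [[0.289, 0.957, 0.006], [0.957, -0.289, -0.002], [-0.0, 0.006, -1.0]]
contact_force: [0.2, -4.0, 18.1]
gripper_width: 0.436
gripper_force: 12.2
```

```bash
python3 - <<'E'
from bench import telemetry, optics
import cv2,numpy as np
o=telemetry.get_obs();print(o["moment"],o["contact_force"],o["joint_torque"][5])
s=optics.snapshot("wrist");cv2.imwrite("pics/w4.png",s["image"][:,:,::-1])
R=np.array(o["orientation"]);print(np.degrees(np.arctan2(R[1,1],R[0,1])))
E
```

```text
[-0.74513985  0.4733148   0.48017444] [ 0.24235659 -4.03234838 18.09082167] 0.4958326555788517
-16.80930295660649
```

View pics/w4.png

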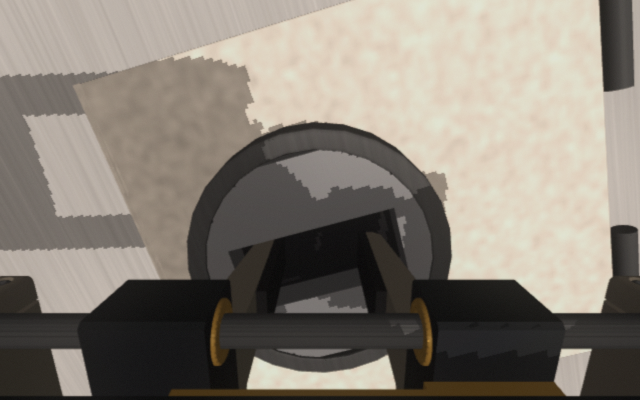

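```bash
python3 - <<'E'
import pickle,numpy as np
_,s=pickle.load(open("w1.pkl","rb"));M=np.array(s["mount"])
def f(uv,h):
    d=M[:3,:3]@np.linalg.inv(s["K"])@[*uv,1];c=M[:3,3];return (c+d*(h-c[2])/d[2])
for n,a,b,h,az in(("slot3",(233,237),(405,221),-.0085,-7.01),("panel3",(103,43),(475,3),.014,-7.01),("slot4",(230,252),(394,208),-.0085,-16.81),("panel4",(75,86),(355,0),.014,-16.81)):
    v=f(b,h)-f(a,h);print(n,az+np.degrees(np.arctan2(-v[0],v[1])), np.linalg.norm(v))
E
```

```text
slot3 -12.661882575455003 0.08530302677008246
panel3 -12.520645233727613 0.18075817939863315
slot4 -32.704210602296165 0.08442011054713325
panel4 -32.17844885204658 0.14570686730778404
```

Request:
arm_command(
  commands="0 0 -0.02 0 0 0 0.13;0 0 -0.02 0 0 0 0.13;0 0 -0.02 0 0 0 0.13;0 0 0 0 0 0 0.13;0 0 0 0 0 -0.05 0.13;0 0 0 0 0 -0.05 0.13;0 0 0 0 0 -0.05 0.13;0 0 0 0 0 0 0.13",
)

```text
time: 10.3
eef_pos: [0.5025, -0.0907, 0.0924]
orientation: [[0.06, 0.998, -0.002], [0.998, -0.06, 0.001], [0.001, -0.002, -1.0]]
contact_force: [0.3, -0.8, 0.1]
gripper_width: 0.437
gripper_force: 0.0
```

Free of contact; the force is about zero. Now lifting straight out and clear.

Request:
arm_command(
  commands="0 0 -0.1 0 0 0 0.13;0 0 -0.2 0 0 0 0.13;0 0 -0.3 0 0 0 0.13;0 0 -0.3 0 0 0 0.13;0 0 -0.3 0 0 0 0.13;0 0 -0.3 0 0 0 0.13;0 0 0 0 0 0 0.13;0 0 0 0 0 0 0.13",
)

```text
time: 11.3
eef_pos: [0.5028, -0.091, 0.2424]
orientation: [[0.06, 0.998, -0.001], [0.998, -0.06, 0.0], [0.0, -0.001, -1.0]]
contact_force: [-0.0, 0.3, -0.6]
gripper_width: 0.432
gripper_force: 0.0
```

```bash
python3 - <<'E'
from bench import telemetry, optics
import cv2,numpy as np,pickle
o=telemetry.get_obs();print(o["eef_pos"],o["contact_force"])
s=optics.snapshot("wrist");a=s["image"][:,:,::-1]
t=optics.snapshot("scene")["image"][110:250,140:400,::-1];t0=pickle.load(open("d.pkl","rb"))["scene"]["image"][110:250,140:400,::-1]
t=cv2.resize(np.hstack([t,t0]),(780,210));cv2.imwrite("pics/w5.png",np.vstack([cv2.resize(a,(780,380)),t]))
R=np.array(o["orientation"]);print(np.degrees(np.arctan2(R[1,1],R[0,1])))
E
```

```text
[ 0.50278821 -0.09097309  0.24240722] [-0.03686712  0.34606657 -0.57336384]
-3.427093891650012
```

View pics/w5.png

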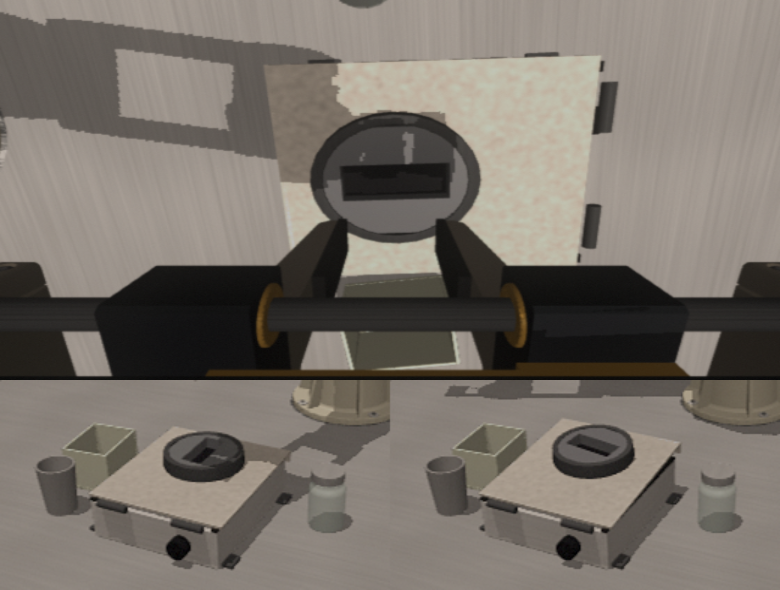

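The panel lies shut, the slot is parallel to the panel's side edge, and the mould, jar and beaker stand where they were.

```bash
python3 -c "
from bench import manip;print(manip.job_done())"
```

```text
the job is handed in; nothing more can be done
None
```

The panel is pressed down and locked: I turned the dial clockwise to its stop, then lifted the arm clear at about 11 s, with the mould, jar and beaker left where they stood, and handed the job in.

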